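Check a cracked fader cover under the loupe

TASK

First press the raised edge of the mixer's metal cover plate down with the gripper until the plate lies flat on the mixer, and only then lift the loupe off its wooden rest by the handle. Hold the loupe right way up and level with the centre of its lens straight above the red ring on the plate and at the same height as the yellow mark on the gauge post, held by the gripper alone, and finish while still holding it there: do not put it down or let go. Leave the plate flat, and do not disturb the yellow mark, the cup, the screwdriver or the jar.

Things in the scene. Friction and masses are not known exactly. Their poses are not given: they have to be found in the camera images.
- mixer: Black two-channel audio mixer, fixed to the table, 240 (its x) x 260 (its y) x 70 mm high. Origin: centre of its underside, on the table (z = 0), so its top face is 70 mm above the table; x points away from the robot at yaw 0. Its yaw varies within about 15 degrees. Twelve knobs stand 21 mm above the top face in its far half (own x from 40 to 115 mm); the cover plate is in the near half.
- cover (a joint): Bright aluminium cover plate on the mixer's top, 60 (mixer's x) x 120 (mixer's y) x 3 mm thick. It is hooked in at its far edge (mixer x = -35 mm, about which it tilts, at the height of the mixer's top face) and its near edge (mixer x = -95 mm) stands up. Value: its tilt in rad, 0 = flat on the mixer (upper face then 73 mm above the table), up to 0.35. The fit is stiff: it stays where it is left, and about 4 N downward at the near edge moves it.
- cover_lip (a point): Point on the upper face of the cover plate, midway along its raised near edge and 8 mm in from that edge: a good place to press. When the plate is flat it is 73 mm above the table.
- spot (a point): Centre of the red ring (16 mm across, round a short black crack) on the middle of the cover plate's upper face, 30 mm from the hooked edge. When the plate is flat it is at x = -65, y = 0, z = 73 mm in the mixer's frame.
- gauge: Focal height gauge standing fixed on the mixer's top: dark steel foot 28 mm across and 12 mm high, steel post 7 mm across and 140 mm high. Origin: centre of the foot's underside, 70 mm above the table, 70 to 110 mm beyond the red ring on the far side of it from the robot.
- mark (a point): Centre of the yellow disc (22 mm across, 8 mm thick) on the gauge post; it marks the focal height. 130 to 180 mm above the table. It slides on the post by friction if pushed; leave it as it is. z up.
- rest: Plywood rest for the loupe, fixed to the table, on either side of the mixer: base 120 (x) x 50 x 6 mm and two uprights, 12 mm thick (x) and 34 mm wide (y), centred at x = -42 and +42 mm, tops 40 mm above the table. Origin: centre of its underside; the loupe's handle lies along its x axis across the uprights, free in the 72 mm between them.
- loupe_grip (a point): Centre of the loupe's handle, the place to grasp it. The handle is a dark wooden bar 100 long (x) x 15 wide (y) x 20 mm high (z) with flat sides; at the start its underside is 40 mm and its centre 50 mm above the table. x points along the handle to the lens, z up. The whole loupe weighs 90 to 145 g and balances about 23 mm from here towards the lens.
- loupe_lens (a point): Centre of the loupe's lens, 90 mm from the handle's centre along the loupe's x axis and at the same height as it when the loupe is level. Brass lens ring 64 mm across, 12 mm high (6 mm above and below this point). z is the lens's axis.
- loupe: The loupe as a whole; origin: the middle of the handle's underside, x along the handle to the lens, z up.
- cup: Blue cup, 80 mm across, 100 mm high, standing on the table on the side of the mixer away from the loupe. Origin: centre of its underside. Leave alone.
- screwdriver: Screwdriver with a red handle, 170 mm long, lying on the table between the robot and the mixer. Leave alone.
- jar: Amber glass jar with a steel lid, 50 mm across, 60 mm high, on the table to the left (+y) of the mixer. Origin: centre of its underside. Leave alone.
Things that resemble listed ones, but are neither listed nor needed, are in the scene too. What is shaped like the loupe but green, orange or pink is not meant.

How it is judged:
On the way, in this order (a step that is already met when the one before it is completed fails the run):
1. the cover plate is pressed flat while the loupe still lies on its rest (value of joint cover below 0.03 rad and distance of loupe_grip from where it was at the start of the episode below 0.015 m), for 0.2 s.
2. the loupe is lifted clear of its rest in the gripper (contact force between loupe and the fingers above 0.5 N and contact force between loupe and mixer below 0.2 N and contact force between loupe and gauge below 0.2 N and contact force between loupe and rest below 0.2 N and height (world z) of loupe_grip above 0.07 m), for 0.2 s.
At the end, for the whole second after the job is handed in: The gripper alone holds the loupe still and right way up (tilt under 0.10 rad), the lens centre within 10 mm sideways of the red ring's centre and within 6 mm of the yellow mark's height; the loupe touches neither mixer, gauge nor rest; the cover plate lies flat (under 0.03 rad) (contact force between loupe and the fingers above 0.5 N and contact force between loupe and mixer below 0.2 N and contact force between loupe and gauge below 0.2 N and contact force between loupe and rest below 0.2 N and value of joint cover below 0.03 rad and horizontal distance between loupe_lens and spot below 0.01 m and z of loupe_lens in the frame of mark between -0.006 and 0.006 m and angle between loupe_lens's own z axis and vertical below 0.1 rad and linear speed of loupe below 0.02 m/s); the arm keeps its last pose, push and grip.
It fails at once if the yellow mark is shifted by more than 8 mm (distance of mark from where it was at the start of the episode above 0.008 m).
It fails at once if the cup is shifted by more than 30 mm (distance of cup from where it was at the start of the episode above 0.03 m).
It fails at once if the screwdriver is shifted by more than 30 mm (distance of screwdriver from where it was at the start of the episode above 0.03 m).
It fails at once if the jar is shifted by more than 30 mm (distance of jar from where it was at the start of the episode above 0.03 m).
It also fails if it takes over 48 s, if anything falls off the work surface, if the arm or the gripper's body presses on something with over 40 N, if the wrist force passes 120 N, or if a joint passes its speed limit or range.

ROBOT

A 6-joint arm with a two-finger parallel gripper is mounted at the origin on the work surface. World frame = base frame: x ahead of the robot, y to its left, z up, the work surface at z = 0. Lengths are in m, angles in rad, forces in N, time in s.
With the tool pointing down it reaches from about 0.275 to 0.75 m from the base axis. Payload 10.2 kg.
Tool frame: the origin (TCP) lies at the very end of the fingers, on their centre line; the grasp point (between the pads) lies 19 mm behind it; x points along the fingers, z is the direction in which the jaws open and shut, and the axes are right-handed (so a half turn about x gives the same grasp; the last joint's range is limited). The gripper opens to 85 mm and grips with 20 to 120 N. Pads are 22 mm wide; open, the fingers measure 114 mm over their backs; the gripper's body (76 mm by 85 mm) begins 54 mm behind the grasp point. The pads swing forward as they close: fully open they stand 13 mm farther back than shut.
Start: joints at [-1.454, 0.313, 1.498, -0, 1.331, -0.223], TCP at [0.175, -0.495, 0.198] pointing down, gripper open.
Joint ranges: [-2.94, 2.94], [-0.97, 2.17], [0.19, 2.56], [-1.23, 4.37], [0.02, 3.11], [-2.88, 2.88]. Speed limits (rad/s): [2.39, 2.39, 3.01, 3.14, 3.14, 3.14].

INTERFACE

Orientations are given as a unit quaternion [w, x, y, z].
In Python, from rig import arm gives the robot as it stands.
- The arm moves only by the shell command python3 -m handwheel 'ROWS' [OPENING]. ROWS is a JSON object of lists of equal length, an entry for each row: "offset": the shift along the world's x, y, z in m, a list of three; "delta_rot": the turn, a rotation vector about the world's x, y, z in degrees, a list of three. A call has exactly 10 rows; each row is the pose to reach, as a shift and turn from the pose commanded when the call began; what a row does not reach only later rows make up. A row lasts 1/12 s, in which the tool goes at most 41.7 mm and 7.16 degrees, less where a joint would pass 70% of its speed; a pose out of reach is approached as far as the arm can. A call with a gripper value outside its range is refused whole. OPENING is the gripper's target within -1 to 1 (fully open at 1, half-way at 0, shut at -1), set as the call begins (- or left out, the last holds). The fingers move at their own pace and stop on an object; the grip force is fixed at half the most. Time passes only in rows, so rows that repeat a pose let the fingers close, or fill a call up. It gives the time, the measured TCP pose, the force and the opening at its end, in the units of the state.
- arm.read_state(): the state, without advancing time (a new reading comes with each control period).
- arm.camera(name): name is "scene" or "side" or "wrist"; returns a dict with "pixels" (400x640x3 uint8, red, green, blue), "depth" (400x640 float32, m along the optical axis (not along the pixel's ray), 0 where there is no reading), "fovy" (degrees; the focal length in pixels is half the picture's height over the tangent of half this angle, whatever the lens; pixels are square), "cx", "cy" (the principal point, pixels), "extrinsics" (4x4, takes a point from camera to world coordinates). Camera axes: x right, y down, z forward; pixel columns grow to the right and rows downward; lengths in m; the calibration is good to about 2 mm. A picture is of the moment at which its call begins.
- arm.close_job(): hands the job in, once; it reports no verdict.
The state is a dict: "clock": time; "joint_positions": joint angles; "qd": joint speeds; "tau": joint torques, N m; "ee_pos": TCP position; "eef_rot": TCP orientation; "contact_force": force on the tool from outside, world axes, zero at the start; "torque": the same for the moment, N m; "finger_gap": finger opening in m.
Only numpy, scipy, OpenCV 4.12 (cv2) and the standard library are available. Lean on these libraries where they do the work, as an engineer would, in place of code of your own. Each camera call takes 0.05 s, during which the arm holds its last target. There are 200 camera calls.

## Working session

There is one attempt and no reset: what is moved stays moved. The work goes in short steps, Python scripts to look and compute and a shell command to move; the robot and the scene stay as the last step left them, time stands still between calls to the robot, and variables do not carry over. Pictures are saved under pics/ and viewed, about 8 in all and at most 12, crops included, and the job is handed in when it is done.

```bash
mkdir -p pics; cat > h.py <<'E'
import numpy as np, cv2, pickle
from rig import arm
def snap(n,tag):
    c=arm.camera(n); pickle.dump(c,open(f'pics/{tag}.pkl','wb'))
    cv2.imwrite(f'pics/{tag}.png',c['pixels'][:,:,::-1]); return c
def load(tag): return pickle.load(open(f'pics/{tag}.pkl','rb'))
def pt(c,u,v,z=None):
    f=200/np.tan(np.radians(c['fovy'])/2); E=np.array(c['extrinsics'])
    r=np.array([(u-c['cx'])/f,(v-c['cy'])/f,1.])
    if z is None: d=c['depth'][int(round(v)),int(round(u))]
    else: d=(z-E[2,3])/(E[:3,:3]@r)[2]
    return E[:3,:3]@(r*d)+E[:3,3]
def cloud(c):
    f=200/np.tan(np.radians(c['fovy'])/2); E=np.array(c['extrinsics'])
    v,u=np.mgrid[:400,:640]; d=c['depth']
    P=np.stack([(u-c['cx'])/f*d,(v-c['cy'])/f*d,d],-1)
    return P@E[:3,:3].T+E[:3,3]
E
python3 - <<'E'
from h import *
for n in('scene','side'):
    c=snap(n,n); print(n,c['fovy'],np.round(c['extrinsics'],3).tolist())
print(arm.read_state())
a=[cv2.imread(f'pics/{n}.png') for n in('scene','side')]
E
```

```text
scene 55.03146850865794 [[0.336, 0.791, -0.512, 0.951], [0.942, -0.277, 0.191, -0.103], [0.009, -0.546, -0.838, 0.907], [0.0, 0.0, 0.0, 1.0]]
side 49.73433964956662 [[-0.86, -0.387, 0.334, 0.012], [-0.511, 0.635, -0.58, 0.907], [0.012, -0.669, -0.743, 1.153], [0.0, 0.0, 0.0, 1.0]]
{'clock': 0.1, 'joint_positions': array([-1.45436653e+00,  3.13396999e-01,  1.49836240e+00, -1.64242269e-05,
        1.33100033e+00, -2.23383470e-01]), 'qd': array([-0.00191177, -0.00065751, -0.00136393,  0.00067251, -0.00134914,
       -0.00061869]), 'tau': array([ 2.42498740e-03, -4.12902582e+01, -2.60136992e+01, -1.81713194e-04,
        3.08593822e-03,  1.62759738e-05]), 'ee_pos': array([ 0.17494854, -0.49470786,  0.19789033]), 'eef_rot': array([ 0.57706619,  0.4085571 ,  0.57762609, -0.40795074]), 'contact_force': array([ 0.26844495,  0.44211815, -0.23229075]), 'torque': array([ 0.01901445, -0.04249251,  0.05608649]), 'finger_gap': 0.08547190042243813}
```

View pics/scene.png

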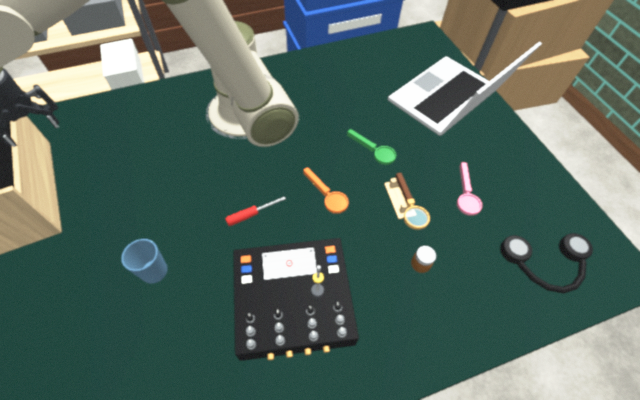

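View pics/side.png

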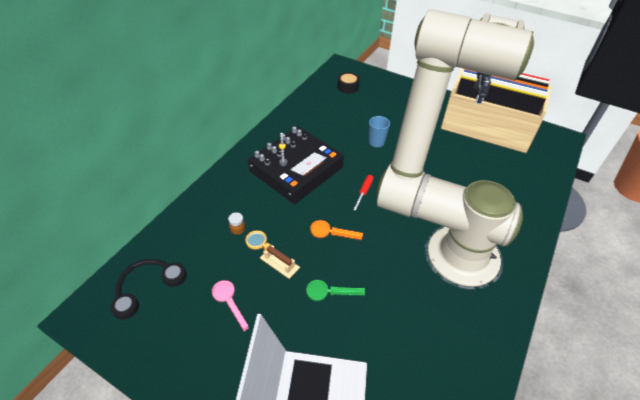

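Scene view: mixer around (293,297) with the plate at (290,263), red ring (289,263) and yellow mark (318,278). The brass loupe is on its rest, with the handle at (405,188) and the lens at (417,217). I'll enlarge and measure.

```bash
python3 - <<'E'
from h import *
s=load('scene')['pixels'][:,:,::-1]; d=load('side')['pixels'][:,:,::-1]
a=cv2.resize(s[230:365,220:370],None,fx=4,fy=4,interpolation=cv2.INTER_CUBIC)[:540]
b=cv2.resize(s[165:235,375:440],None,fx=3,fy=3,interpolation=cv2.INTER_CUBIC)
im=np.zeros((540,800,3),np.uint8); im[:540,:600]=a; im[:210,605:800]=b
e=cv2.resize(d[225:280,240:305],None,fx=3,fy=3,interpolation=cv2.INTER_CUBIC); im[215:380,605:800]=e
cv2.imwrite('pics/crop.png',im)
c=load('scene'); P=cloud(c)
hsv=cv2.cvtColor(c['pixels'],cv2.COLOR_RGB2HSV)
# mixer top footprint
w=(abs(P[...,2]-.07)<.006); v,u=np.mgrid[:400,:640]
w&=(u>225)&(u<365)&(v>230)&(v<365)
p=P[w][:,:2].astype(np.float32); print(cv2.minAreaRect(p),len(p))
w=(hsv[...,0]>20)&(hsv[...,0]<33)&(hsv[...,1]>140)&(hsv[...,2]>140)&(u>305)&(u<330)&(v>260)&(v<295)
print('yellow',w.sum(),P[w].mean(0),np.round(P[w],3)[:40].tolist())
w=(u>375)&(u<445)&(v>165)&(v<235)&(P[...,2]>.045)&(P[...,2]<.075)
q=P[w]; m=q.mean(0);print('loupe',len(q),m)
l,V=np.linalg.eigh(np.cov(q[:,:2].T)); a=V[:,1]; t=(q[:,:2]-m[:2])@a; print(a,t.min(),t.max(),q[t.argmin()],q[t.argmax()])
for z in [(P[...,2]>.02)]: pass
E
```

```text
((0.6618596911430359, -0.04218868911266327), (0.26038607954978943, 0.2402791827917099), 77.64542388916016) 10189
yellow 9 [0.68823137 0.00723505 0.15419922] [[0.681, 0.001, 0.153], [0.686, 0.002, 0.158], [0.689, 0.018, 0.153], [0.686, 0.002, 0.153], [0.688, 0.003, 0.158], [0.691, 0.015, 0.153], [0.689, 0.005, 0.152], [0.691, 0.009, 0.153], [0.692, 0.01, 0.156]]
loupe 712 [0.54620367 0.32378979 0.05459068]
[-0.99424715  0.10711021] -0.06211154841430248 0.11150571206244984 [0.60802276 0.3177391  0.05608758] [0.43541188 0.33640572 0.05642735]
```

View pics/crop.png

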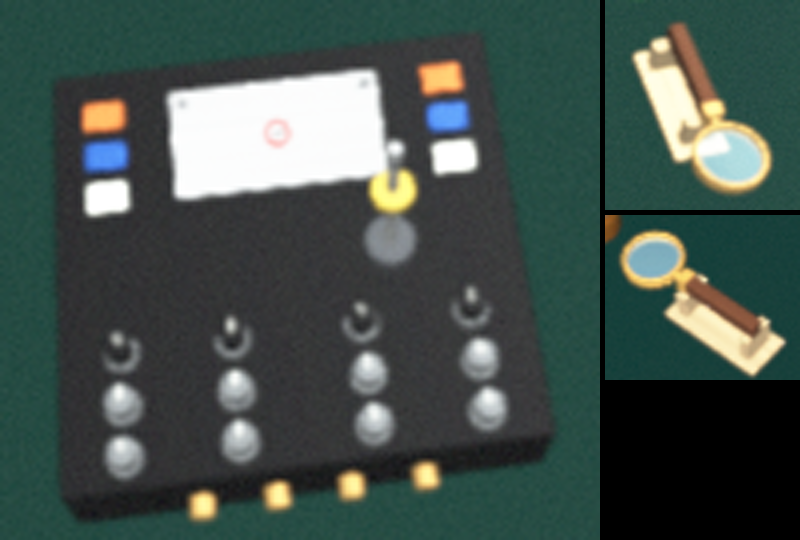

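```bash
python3 - <<'E'
from h import *
from scipy.spatial.transform import Rotation as R
c=load('scene'); P=cloud(c); v,u=np.mgrid[:400,:640]
for z in(.073,.08,.084): print('ring',z,pt(c,289.25,263.25,z))
print('ring depth',pt(c,290,261),pt(c,289,266))
a=np.radians(-12.35); X=np.array([np.cos(a),np.sin(a)]); o=np.array([.6619,-.0422])
print('spot',o-.065*X,'lip',o-.087*X)
# plate tilt by fit
Q=P[...,:2]-o; mx=Q@X; my=Q@np.array([-X[1],X[0]])
w=(mx>-.094)&(mx<-.04)&(abs(my)<.055)&(P[...,2]>.065)&(P[...,2]<.11)
print('tilt',np.polyfit(mx[w],P[w][:,2],1),w.sum(), 'mx<-95 z',)
print('gauge foot',pt(c,220+391/4,230+241/4,.082),'yellow top',pt(c,220+393/4,230+190/4), pt(c,220+381/4,230+195/4), pt(c,220+403/4,230+195/4))
print('plate at knob gap top z', np.median(P[w][:,2]), 'mixer top z',np.median(P[(mx>-.03)&(mx<.02)&(abs(my)<.1)][:,2]))
k=(u>375)&(u<445)&(v>165)&(v<235)&(P[...,2]>.044)&(P[...,2]<.075)
hsv=cv2.cvtColor(c['pixels'],cv2.COLOR_RGB2HSV)
q=P[k]
h=q[(q[:,0]<.52)&(q[:,2]>.052)]; L=q[q[:,0]>.545]
print('handle',cv2.minAreaRect(h[:,:2].astype(np.float32)),np.median(h[:,2]),'lens',cv2.minEnclosingCircle(L[:,:2].astype(np.float32)),np.median(L[:,2]))
for n,cc in(('scene',(617,33,0)),):
  pass
# pixel-based: scene crop lens centre (731,157)->, handle ends
f=lambda x,y:(375+(x-605)/3,165+y/3)
print('lens px',pt(c,*f(732,157),.056),'handle end',pt(c,*f(681,30),.06),'handle ferrule',pt(c,*f(711,98),.06))
d=load('side'); g=lambda x,y:(240+(x-605)/3,225+(y-215)/3)
print('side lens',pt(d,*g(653,260),.056),'h end',pt(d,*g(757,324),.06),'ferr',pt(d,*g(692,284),.06))
print('jar',pt(c,426,252,.06),'screwdriver',pt(c,240,215,.015),pt(c,284,199,.01))
r=R.from_quat(np.roll(arm.read_state()['eef_rot'],-1)).as_matrix(); print(r.round(3), 'jaw yaw',np.degrees(np.arctan2(r[1,2],r[0,2])))
E
```

```text
ring 0.073 [ 0.59815872 -0.02691707  0.073     ]
ring 0.08 [ 0.60112169 -0.02755395  0.08      ]
ring 0.084 [ 0.60281483 -0.02791789  0.084     ]
ring depth [ 0.59615576 -0.02416593  0.07948992] [ 0.60692224 -0.03006178  0.07887772]
spot [ 0.59840415 -0.02829761] lip [ 0.57691324 -0.02359218]
tilt [-0.23840047  0.06444333] 1124 mx<-95 z
gauge foot [0.68398002 0.0121905  0.082     ] yellow top [0.6838771  0.01169489 0.15855342] [0.68412544 0.00508971 0.1579143 ] [0.68836117 0.0154687  0.15931656]
plate at knob gap top z 0.08034938835114186 mixer top z 0.07004914793958195
handle ((0.4777156412601471, 0.3327661454677582), (0.016284778714179993, 0.08489087224006653), 83.57882690429688) 0.059737132629846756 lens ((0.5765219926834106, 0.3221728205680847), 0.033008117228746414) 0.05288260690365654
lens px [0.57982254 0.32243837 0.056     ] handle end [0.44674579 0.34014139 0.06      ] handle ferrule [0.52211413 0.33148073 0.06      ]
side lens [0.56937154 0.32607021 0.056     ] h end [0.43329542 0.33759418 0.06      ] ferr [0.51586222 0.33180023 0.06      ]
jar [0.67460643 0.29422691 0.06      ] screwdriver [ 0.39739378 -0.10390703  0.015     ] [0.38449659 0.02332447 0.01      ]
[[-0.     0.943  0.333]
 [ 0.001  0.333 -0.943]
 [-1.     0.    -0.001]] jaw yaw -70.5299022217639
```

```bash
python3 -m handwheel '{"offset":[[0.02,0.0235,0],[0.045,0.053,0],[0.07,0.082,0],[0.095,0.111,0],[0.12,0.141,0],[0.145,0.17,0],[0.17,0.199,0],[0.19,0.223,0],[0.21,0.246,0],[0.23,0.27,0]],"delta_rot":[[0,0,-3],[0,0,-6],[0,0,-9],[0,0,-12],[0,0,-15],[0,0,-18],[0,0,-21],[0,0,-23],[0,0,-25],[0,0,-25.9]]}' -1
python3 -m handwheel '{"offset":[[0.02,0.0235,0],[0.04,0.047,0],[0.065,0.076,0],[0.09,0.105,-0.01],[0.115,0.134,-0.02],[0.135,0.158,-0.03],[0.155,0.181,-0.04],[0.172,0.201,-0.05],[0.172,0.201,-0.06],[0.172,0.201,-0.06]],"delta_rot":[[0,0,0],[0,0,0],[0,0,0],[0,0,0],[0,0,0],[0,0,0],[0,0,0],[0,0,0],[0,0,0],[0,0,0]]}'
python3 - <<'E'
from h import *
snap('wrist','w1');snap('side','s1')
s=arm.read_state();print(s['ee_pos'],s['contact_force'],s['finger_gap'])
a=cv2.imread('pics/w1.png'); b=cv2.imread('pics/s1.png')[90:240,200:400]
im=np.zeros((400,640,3),np.uint8)
cv2.imwrite('pics/v1.png',np.hstack([cv2.resize(a,(420,262)),cv2.resize(b,(350,262),interpolation=cv2.INTER_CUBIC)]))
E
```

```text
clock: 0.93
ee_pos: [0.4057, -0.2235, 0.1982]
eef_rot: [-0.471, -0.528, -0.471, 0.528]
contact_force: [-0.1, 0.4, 0.1]
finger_gap: -0.0001
clock: 1.77
ee_pos: [0.5761, -0.0228, 0.1358]
eef_rot: [-0.47, -0.526, -0.473, 0.528]
contact_force: [-0.8, -0.3, 0.0]
finger_gap: 0.0
[ 0.57649611 -0.02439444  0.13824537] [-0.55182597 -0.56020457  0.03111202] -0.00020582591468936933
```

View pics/v1.png

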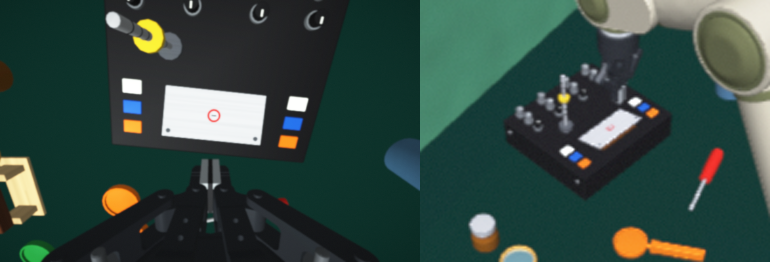

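The wrist view shows the ring at (325,175) in the full frame. The closed fingers line up laterally with it and the near lip is just ahead of them, so I'll press now.

```bash
python3 - <<'E'
from h import *
c=load('w1'); P=cloud(c); h=cv2.cvtColor(c['pixels'],cv2.COLOR_RGB2HSV).astype(int)
v,u=np.mgrid[:400,:640]
red=(h[...,1]>110)&((h[...,0]<8)|(h[...,0]>172))&(abs(u-325)<16)&(abs(v-175)<16)
print('ring',P[red].mean(0),red.sum())
y=(h[...,0]>22)&(h[...,0]<34)&(h[...,1]>150)&(h[...,2]>120)&(u<260)&(v<100)
q=P[y];print('yellow',len(q),np.median(q,0),np.percentile(q[:,2],[2,10,50,90,98]))
w=(h[...,1]<40)&(h[...,2]>150)&(abs(u-325)<75)&(abs(v-175)<50)
print('plate',np.round(cv2.boxPoints(cv2.minAreaRect(P[w][:,:2].astype(np.float32))),4).tolist())
E
python3 -m handwheel '{"offset":[[0,0,-0.01],[0,0,-0.02],[0,0,-0.03],[0,0,-0.04],[0,0,-0.046],[0,0,-0.052],[0,0,-0.056],[0,0,-0.06],[0,0,-0.062],[0,0,-0.064]],"delta_rot":[[0,0,0],[0,0,0],[0,0,0],[0,0,0],[0,0,0],[0,0,0],[0,0,0],[0,0,0],[0,0,0],[0,0,0]]}'
```

```text
ring [ 0.5983975  -0.02810532  0.08160235] 84
yellow 1490 [0.678345   0.00902373 0.15857197] [0.0711225  0.15716433 0.15857197 0.15961713 0.16059391]
plate [[0.5489000082015991, -0.08460000157356262], [0.6396999955177307, -0.10400000214576721], [0.6662999987602234, 0.020099999383091927], [0.5756000280380249, 0.039500001817941666]]
clock: 2.7
ee_pos: [0.5771, -0.024, 0.0743]
eef_rot: [0.471, 0.527, 0.471, -0.527]
contact_force: [-0.3, 0.3, 0.0]
finger_gap: 0.0002
```

```bash
python3 -m handwheel '{"offset":[[0,0,-0.001],[0,0,-0.001],[0,0,-0.002],[0,0,-0.002],[0,0,-0.003],[0,0,-0.003],[0,0,-0.003],[0,0,-0.003],[0,0,-0.003],[0,0,-0.003]],"delta_rot":[[0,0,0],[0,0,0],[0,0,0],[0,0,0],[0,0,0],[0,0,0],[0,0,0],[0,0,0],[0,0,0],[0,0,0]]}'
python3 - <<'E'
from h import *
snap('wrist','w2');print(arm.read_state()['contact_force'])
a=cv2.imread('pics/w2.png'); cv2.imwrite('pics/v2.png',cv2.resize(a[100:400,120:520],(800,600)))
E
```

```text
clock: 3.53
ee_pos: [0.577, -0.024, 0.0714]
eef_rot: [0.471, 0.527, 0.471, -0.527]
contact_force: [-0.7, -0.5, 0.3]
finger_gap: -0.0002
[-0.24154921  0.06188375 -0.33336181]
```

View pics/v2.png

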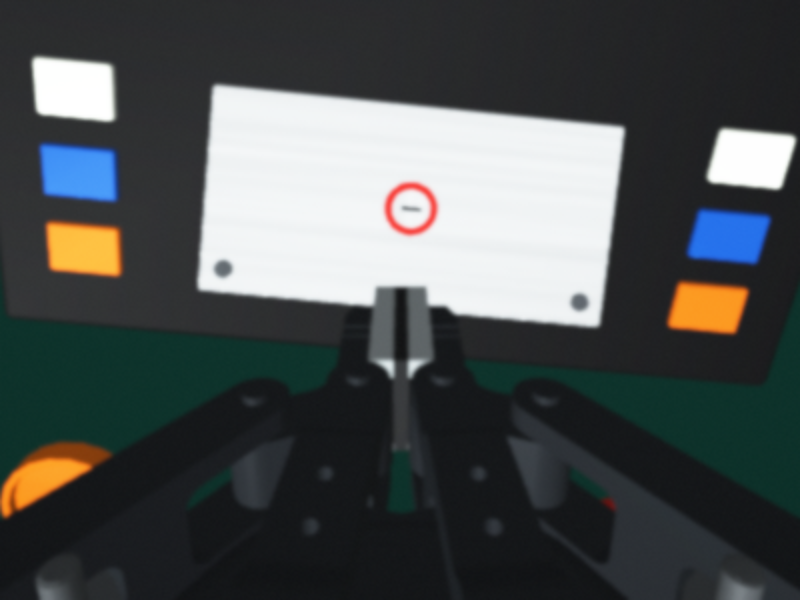

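The closed tips are on the lip (about 400,300 in the crop), but no contact force shows. I'll check the plate's tilt from depth.

```bash
cat >> h.py <<'E'
o=np.array([.6619,-.0422]); X=np.array([np.cos(np.radians(-12.35)),np.sin(np.radians(-12.35))])
def tilt(c):
    P=cloud(c);Q=P[...,:2]-o; mx=Q@X; my=Q@np.array([-X[1],X[0]])
    w=(mx>-.09)&(mx<-.04)&(abs(my)<.055)&(P[...,2]>.06)&(P[...,2]<.11)&((abs(my)>.03))
    top=(mx>-.025)&(mx<.02)&(abs(my)<.1)&(P[...,2]<.08)&(P[...,2]>.06)
    print('plate fit',np.polyfit(mx[w]+.035,P[w][:,2],1),w.sum(),'top',np.median(P[top][:,2]) if top.any() else None)
E
python3 - <<'E'
from h import *
tilt(load('w1'));tilt(load('w2'))
c=load('w2');P=cloud(c)
for u,v in((320,247),(325,270),(300,245),(340,245)): print(P[v,u])
E
```

```text
plate fit [-0.24365752  0.07392564] 4130 top 0.07129858013192933
plate fit [-0.24233596  0.07398412] 7414 top 0.07128095507628618
[ 0.58749759 -0.02375316  0.11399534]
[ 0.58677793 -0.02584014  0.13455171]
[ 0.57690063 -0.01067913  0.08791729]
[ 0.57339557 -0.03413709  0.08624754]
```

```bash
python3 - <<'E'
from h import *
c=load('w2');P=cloud(c);E=np.array(c['extrinsics']);print(E[:3,3],E[:3,2],arm.read_state()['ee_pos'])
for v in range(230,300,4): print(v,[tuple(P[v,u].round(3)) for u in(312,320,330)])
E
```

```text
[ 0.65554188 -0.03150186  0.24817012] [-0.30743123  0.03496654 -0.95092764] [ 0.57698553 -0.02400232  0.07140836]
230 [(np.float64(0.585), np.float64(-0.019), np.float64(0.085)), (np.float64(0.584), np.float64(-0.023), np.float64(0.085)), (np.float64(0.583), np.float64(-0.029), np.float64(0.084))]
234 [(np.float64(0.582), np.float64(-0.018), np.float64(0.086)), (np.float64(0.582), np.float64(-0.023), np.float64(0.086)), (np.float64(0.58), np.float64(-0.029), np.float64(0.084))]
238 [(np.float64(0.58), np.float64(-0.018), np.float64(0.086)), (np.float64(0.58), np.float64(-0.023), np.float64(0.087)), (np.float64(0.578), np.float64(-0.029), np.float64(0.085))]
242 [(np.float64(0.577), np.float64(-0.018), np.float64(0.086)), (np.float64(0.577), np.float64(-0.023), np.float64(0.087)), (np.float64(0.576), np.float64(-0.028), np.float64(0.087))]
246 [(np.float64(0.588), np.float64(-0.02), np.float64(0.113)), (np.float64(0.588), np.float64(-0.024), np.float64(0.113)), (np.float64(0.587), np.float64(-0.029), np.float64(0.114))]
250 [(np.float64(0.588), np.float64(-0.02), np.float64(0.117)), (
[... 1630 characters left out ...]
021), np.float64(0.149)), (np.float64(0.584), np.float64(-0.023), np.float64(0.142)), (np.float64(0.588), np.float64(-0.028), np.float64(0.149))]
290 [(np.float64(0.589), np.float64(-0.021), np.float64(0.151)), (np.float64(0.583), np.float64(-0.023), np.float64(0.143)), (np.float64(0.588), np.float64(-0.028), np.float64(0.151))]
294 [(np.float64(0.589), np.float64(-0.021), np.float64(0.154)), (np.float64(0.581), np.float64(-0.023), np.float64(0.143)), (np.float64(0.588), np.float64(-0.028), np.float64(0.153))]
298 [(np.float64(0.589), np.float64(-0.021), np.float64(0.156)), (np.float64(0.579), np.float64(-0.023), np.float64(0.143)), (np.float64(0.587), np.float64(-0.027), np.float64(0.155))]
```

The plate hasn't moved: its tilt is 0.242 rad. Depth puts the true finger ends at z≈0.111, about 40 mm above the reported TCP. I'll trust the camera and carry on down in small steps while watching the force.

```bash
python3 -m handwheel '{"offset":[[0,0,-0.003],[0,0,-0.006],[0,0,-0.009],[0,0,-0.012],[0,0,-0.014],[0,0,-0.016],[0,0,-0.018],[0,0,-0.02],[0,0,-0.02],[0,0,-0.02]],"delta_rot":[[0,0,0],[0,0,0],[0,0,0],[0,0,0],[0,0,0],[0,0,0],[0,0,0],[0,0,0],[0,0,0],[0,0,0]]}'
python3 - <<'E'
from h import *
c=snap('wrist','w3');snap('side','s3');tilt(c);P=cloud(c)
for v in range(225,262,4): print(v,P[v,312].round(3),P[v,330].round(3))
E
```

```text
clock: 4.42
ee_pos: [0.577, -0.024, 0.0513]
eef_rot: [0.471, 0.527, 0.471, -0.527]
contact_force: [0.2, 0.5, 0.3]
finger_gap: -0.0002
plate fit [-0.19317713  0.07398234] 8986 top 0.07127956219884024
225 [ 0.595 -0.02   0.082] [ 0.594 -0.03   0.082]
229 [ 0.592 -0.02   0.081] [ 0.591 -0.029  0.081]
233 [ 0.59  -0.02   0.082] [ 0.589 -0.029  0.082]
237 [ 0.588 -0.019  0.082] [ 0.587 -0.029  0.082]
241 [ 0.585 -0.019  0.082] [ 0.585 -0.029  0.082]
245 [ 0.588 -0.02   0.092] [ 0.587 -0.029  0.092]
249 [ 0.588 -0.02   0.097] [ 0.587 -0.029  0.096]
253 [ 0.588 -0.02   0.101] [ 0.587 -0.028  0.1  ]
257 [ 0.588 -0.02   0.104] [ 0.587 -0.028  0.104]
261 [ 0.587 -0.02   0.107] [ 0.587 -0.028  0.108]
```

Contact: the tilt fell to 0.193. The force readout isn't showing the push, so I'll go by the tilt.

```bash
python3 -m handwheel '{"offset":[[0,0,-0.001],[0,0,-0.002],[0,0,-0.003],[0,0,-0.004],[0,0,-0.005],[0,0,-0.006],[0,0,-0.007],[0,0,-0.008],[0,0,-0.008],[0,0,-0.008]],"delta_rot":[[0,0,0],[0,0,0],[0,0,0],[0,0,0],[0,0,0],[0,0,0],[0,0,0],[0,0,0],[0,0,0],[0,0,0]]}'
python3 - <<'E'
from h import *
c=snap('wrist','w4');tilt(c)
print(arm.read_state()['tau'])
E
```

```text
clock: 5.35
ee_pos: [0.5771, -0.024, 0.0432]
eef_rot: [0.471, 0.527, 0.471, -0.527]
contact_force: [-0.3, 0.7, 0.4]
finger_gap: 0.0
plate fit [-0.05298401  0.07418936] 8971 top 0.07127890062292881
[-4.01233986e-02 -4.95027065e+01 -2.22330576e+01 -1.33720273e-02
 -4.50985820e-02 -4.49909157e-05]
```

```bash
python3 -m handwheel '{"offset":[[0,0,-0.0005],[0,0,-0.001],[0,0,-0.0015],[0,0,-0.002],[0,0,-0.0025],[0,0,-0.003],[0,0,-0.003],[0,0,-0.003],[0,0,-0.003],[0,0,-0.003]],"delta_rot":[[0,0,0],[0,0,0],[0,0,0],[0,0,0],[0,0,0],[0,0,0],[0,0,0],[0,0,0],[0,0,0],[0,0,0]]}'
python3 - <<'E'
from h import *
c=snap('wrist','w5');tilt(c)
print(arm.read_state()['contact_force'],arm.read_state()['tau'])
E
```

```text
clock: 6.23
ee_pos: [0.5769, -0.024, 0.0403]
eef_rot: [-0.471, -0.527, -0.471, 0.527]
contact_force: [-1.6, 0.5, 1.7]
finger_gap: -0.0004
plate fit [-0.00336585  0.07427424] 8993 top 0.0712776561459049
[-0.71499737 -0.24129347  1.13738209] [-5.03849017e-02 -4.89924181e+01 -2.22120774e+01  3.01333365e-02
 -2.81438772e-01  2.78333782e-04]
```

The plate is nearly flat (0.003 rad). I'll press 0.7 mm more, then retreat and recheck.

```bash
python3 -m handwheel '{"offset":[[0,0,-0.0003],[0,0,-0.0005],[0,0,-0.0007],[0,0,-0.0007],[0,0,-0.0007],[0,0,0.005],[0,0,0.02],[0,0,0.05],[0,0,0.085],[0,0,0.12]],"delta_rot":[[0,0,0],[0,0,0],[0,0,0],[0,0,0],[0,0,0],[0,0,0],[0,0,0],[0,0,0],[0,0,0],[0,0,0]]}'
python3 - <<'E'
from h import *
c=snap('wrist','w6');tilt(c);P=cloud(c);h=cv2.cvtColor(c['pixels'],cv2.COLOR_RGB2HSV).astype(int)
v,u=np.mgrid[:400,:640]
q0=(np.hypot(P[...,0]-.598,P[...,1]+.028)<.015)&(h[...,1]>110)&((h[...,0]<8)|(h[...,0]>172))
print('ring',P[q0].mean(0),q0.sum())
y=(h[...,0]>22)&(h[...,0]<34)&(h[...,1]>150)&(h[...,2]>120)&(P[...,2]>.12)
q=P[y];print('yellow',len(q),np.median(q,0),np.percentile(q[:,2],[1,5,10,50,90,99]) if len(q) else 0)
s=snap('scene','sc6');tilt(s)
E
```

```text
clock: 7.12
ee_pos: [0.5767, -0.0239, 0.1617]
eef_rot: [-0.471, -0.527, -0.471, 0.527]
contact_force: [0.6, -0.6, 0.0]
finger_gap: 0.0002
plate fit [9.75792494e-05 7.43096789e-02] 3058 top 0.07132167297797148
ring [ 0.59765237 -0.0284175   0.07478813] 28
yellow 994 [0.6781992  0.00890059 0.15880978] [0.15694915 0.15760191 0.15781292 0.15880978 0.16003495 0.18194045]
plate fit [-0.00267853  0.07264559] 433 top 0.06979658472168415
```

The plate is flat: wrist 0.000, scene −0.003. The mark's top is at about 0.158, so its centre is at about 0.154. Moving above the loupe now.

```bash
python3 -m handwheel '{"offset":[[-0.005,0.02,0],[-0.012,0.05,0],[-0.02,0.086,0],[-0.028,0.122,0],[-0.036,0.158,0],[-0.044,0.194,0],[-0.052,0.23,0],[-0.06,0.265,0],[-0.067,0.295,0],[-0.073,0.32,0]],"delta_rot":[[0,0,0],[0,0,0],[0,0,0],[0,0,0],[0,0,0],[0,0,0],[0,0,0],[0,0,0],[0,0,0],[0,0,0]]}' 0
python3 -m handwheel '{"offset":[[-0.004,0.018,0],[-0.008,0.0355,-0.01],[-0.008,0.0355,-0.025],[-0.008,0.0355,-0.04],[-0.008,0.0355,-0.05],[-0.008,0.0355,-0.06],[-0.008,0.0355,-0.06],[-0.008,0.0355,-0.06],[-0.008,0.0355,-0.06],[-0.008,0.0355,-0.06]],"delta_rot":[[0,0,0],[0,0,0],[0,0,0],[0,0,0],[0,0,0],[0,0,0],[0,0,0],[0,0,0],[0,0,0],[0,0,0]]}'
python3 - <<'E'
from h import *
snap('wrist','w7');snap('side','s7')
a=cv2.imread('pics/w7.png'); b=cv2.imread('pics/s7.png')[180:300,200:360]
cv2.imwrite('pics/v7.png',np.hstack([cv2.resize(a,(480,300)),cv2.resize(b,(320,300),interpolation=cv2.INTER_CUBIC)]))
c=load('w7');P=cloud(c)
m=(P[...,2]>.042)&(P[...,2]<.072)&(P[...,1]>.27)&(P[...,1]<.37)&(P[...,0]>.54)&(P[...,0]<.62)
print('lens',cv2.minEnclosingCircle(P[m][:,:2].astype(np.float32)),np.median(P[m][:,2]))
E
```

```text
clock: 8.05
ee_pos: [0.503, 0.2982, 0.1599]
eef_rot: [-0.471, -0.527, -0.472, 0.527]
contact_force: [0.6, -1.5, -0.9]
finger_gap: 0.0428
clock: 8.88
ee_pos: [0.4965, 0.3316, 0.1013]
eef_rot: [0.471, 0.528, 0.471, -0.527]
contact_force: [0.6, -0.4, 0.7]
finger_gap: 0.043
lens ((0.572776734828949, 0.3227272033691406), 0.03332042321562767) 0.05369141165515026
```

View pics/v7.png

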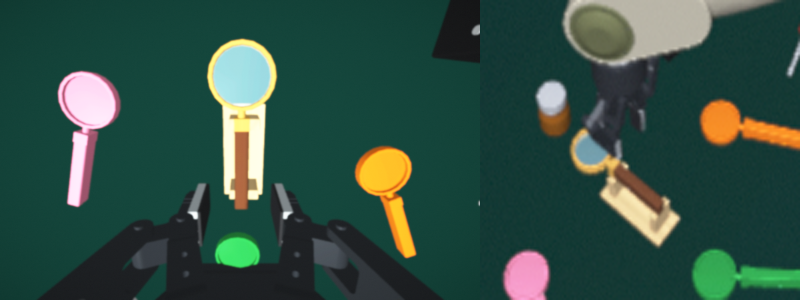

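The handle (241,175) is centred between the fingers (197 and 282), and the loupe axis is parallel to them. Descending in two stages, checking true finger height on the way.

```bash
python3 -m handwheel '{"offset":[[0,0,-0.008],[0,0,-0.02],[0,0,-0.032],[0,0,-0.044],[0,0,-0.056],[0,0,-0.066],[0,0,-0.074],[0,0,-0.08],[0,0,-0.08],[0,0,-0.08]],"delta_rot":[[0,0,0],[0,0,0],[0,0,0],[0,0,0],[0,0,0],[0,0,0],[0,0,0],[0,0,0],[0,0,0],[0,0,0]]}'
python3 - <<'E'
from h import *
c=snap('wrist','w8');P=cloud(c)
# finger points: x near .507 front faces, near y +-21..30
e=arm.read_state()['ee_pos']
m=(abs(P[...,0]-e[0])<.02)&(abs(abs(P[...,1]-e[1])-.028)<.012)&(P[...,2]>.012)
q=P[m];print(len(q),np.percentile(q[:,2],[0,1,5,10,50]))
h=(abs(P[...,1]-.332)<.02)&(P[...,2]>.052)&(P[...,2]<.066)&(P[...,0]>.49)&(P[...,0]<.53)
print('handle',cv2.minAreaRect(P[h][:,:2].astype(np.float32)),h.sum())
cv2.imwrite('pics/v8.png',cv2.imread('pics/w8.png'))
E
```

```text
clock: 9.82
ee_pos: [0.496, 0.3316, 0.0204]
eef_rot: [0.471, 0.527, 0.471, -0.527]
contact_force: [-0.3, 0.7, -0.3]
finger_gap: 0.0428
13371 [0.05611786 0.06159158 0.0695879  0.07738439 0.11113024]
handle ((0.5100550055503845, 0.32591113448143005), (0.039963655173778534, 0.02742263488471508), 0.48300155997276306) 2205
```

View pics/v8.png

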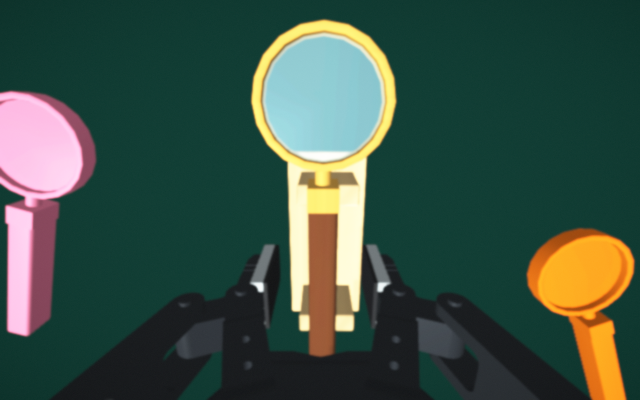

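Centred: handle at 322, fingers at 265 and 378. True tips are at about 0.057, so I'll go down 21 mm more and close.

```bash
python3 -m handwheel '{"offset":[[0,0,-0.004],[0,0,-0.009],[0,0,-0.014],[0,0,-0.018],[0,0,-0.021],[0,0,-0.021],[0,0,-0.021],[0,0,-0.021],[0,0,-0.021],[0,0,-0.021]],"delta_rot":[[0,0,0],[0,0,0],[0,0,0],[0,0,0],[0,0,0],[0,0,0],[0,0,0],[0,0,0],[0,0,0],[0,0,0]]}'
python3 -m handwheel '{"offset":[[0,0,0],[0,0,0],[0,0,0],[0,0,0],[0,0,0],[0,0,0],[0,0,0],[0,0,0],[0,0,0],[0,0,0]],"delta_rot":[[0,0,0],[0,0,0],[0,0,0],[0,0,0],[0,0,0],[0,0,0],[0,0,0],[0,0,0],[0,0,0],[0,0,0]]}' -1
python3 - <<'E'
from h import *
snap('wrist','w9');snap('side','s9')
a=cv2.imread('pics/w9.png'); b=cv2.imread('pics/s9.png')[180:300,200:360]
cv2.imwrite('pics/v9.png',np.hstack([cv2.resize(a,(480,300)),cv2.resize(b,(320,300),interpolation=cv2.INTER_CUBIC)]))
E
```

```text
clock: 10.7
ee_pos: [0.4961, 0.3316, -0.0004]
eef_rot: [0.471, 0.527, 0.471, -0.527]
contact_force: [0.4, 1.1, 0.0]
finger_gap: 0.0425
clock: 11.53
ee_pos: [0.4961, 0.3316, -0.0004]
eef_rot: [0.471, 0.527, 0.471, -0.527]
contact_force: [-1.1, -0.4, 5.0]
finger_gap: 0.0141
```

View pics/v9.png

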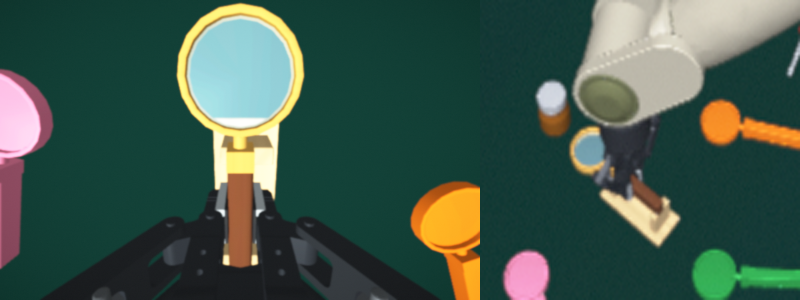

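Gripped: the gap is 14.1 mm and the pads sit on both sides of the handle. Lifting and checking level.

```bash
python3 -m handwheel '{"offset":[[0,0,0.006],[0,0,0.016],[0,0,0.028],[0,0,0.042],[0,0,0.056],[0,0,0.07],[0,0,0.084],[0,0,0.096],[0,0,0.106],[0,0,0.11]],"delta_rot":[[0,0,0],[0,0,0],[0,0,0],[0,0,0],[0,0,0],[0,0,0],[0,0,0],[0,0,0],[0,0,0],[0,0,0]]}'
cat >> h.py <<'E'
def lens(c,z0,z1):
    P=cloud(c);h=cv2.cvtColor(c['pixels'],cv2.COLOR_RGB2HSV).astype(int); e=arm.read_state()['ee_pos']
    n=P-e
    r=(h[...,0]>14)&(h[...,0]<32)&(h[...,1]>90)&(P[...,2]>z0)&(P[...,2]<z1)&(n[...,0]>.03)&(n[...,0]<.14)&(abs(n[...,1])<.07)
    q=P[r]; q=q[np.hypot(*(q[:,:2]-e[:2]-[.079,-.009]).T)<.038]
    A=np.c_[q[:,:2]-q[:,:2].mean(0),np.ones(len(q))]; k=np.linalg.lstsq(A,q[:,2],rcond=None)[0]
    C,R=cv2.minEnclosingCircle(q[:,:2].astype(np.float32))
    print('ring n',len(q),'centre',C,'r',R,'z',np.median(q[:,2]),np.percentile(q[:,2],[5,95]),'slope',k[:2],'rel tcp',np.array(C)-e[:2])
E
python3 - <<'E'
from h import *
print('before');lens(load('w9'),.042,.075)
c=snap('wrist','w10');lens(c,.12,.19)
lens(snap('scene','sc10'),.12,.19)
E
```

```text
clock: 12.47
ee_pos: [0.4965, 0.3318, 0.1116]
eef_rot: [0.471, 0.528, 0.471, -0.526]
contact_force: [-0.9, 0.6, -0.8]
finger_gap: 0.0142
before
ring n 6356 centre (0.5720734596252441, 0.32327985763549805) r 0.03453165292739868 z 0.05692051799391743 [0.05397672 0.05810715] slope [0.00617993 0.00568222] rel tcp [ 0.07554667 -0.00848977]
ring n 6401 centre (0.5722663998603821, 0.32447004318237305) r 0.034662529826164246 z 0.16906522431822463 [0.16614728 0.17029657] slope [0.00852808 0.00549774] rel tcp [ 0.07572785 -0.00730692]
ring n 179 centre (0.573194146156311, 0.3229147791862488) r 0.03576389700174332 z 0.16660492731496856 [0.15801869 0.16945882] slope [-0.04904679  0.04510385] rel tcp [ 0.07698533 -0.00869109]
```

Lifted rigidly and level (slope <0.01). Carrying to the ring.

```bash
python3 -m handwheel '{"offset":[[0.001,-0.01,0],[0.002,-0.03,0],[0.004,-0.055,0],[0.006,-0.08,0],[0.008,-0.105,0],[0.01,-0.13,0],[0.012,-0.155,0],[0.014,-0.18,0],[0.016,-0.205,0],[0.018,-0.225,0]],"delta_rot":[[0,0,0],[0,0,0],[0,0,0],[0,0,0],[0,0,0],[0,0,0],[0,0,0],[0,0,0],[0,0,0],[0,0,0]]}'
python3 -m handwheel '{"offset":[[0.001,-0.02,0],[0.002,-0.04,0],[0.003,-0.06,-0.001],[0.004,-0.08,-0.003],[0.005,-0.1,-0.005],[0.0055,-0.113,-0.007],[0.0055,-0.122,-0.008],[0.0055,-0.127,-0.008],[0.0055,-0.127,-0.008],[0.0055,-0.127,-0.008]],"delta_rot":[[0,0,0],[0,0,0],[0,0,0],[0,0,0],[0,0,0],[0,0,0],[0,0,0],[0,0,0],[0,0,0],[0,0,0]]}'
python3 - <<'E'
from h import *
c=snap('wrist','w11');print(arm.read_state()['ee_pos']);lens(c,.12,.185)
s=snap('scene','sc11');lens(s,.14,.175);d=snap('side','s11')
h=cv2.cvtColor(c['pixels'],cv2.COLOR_RGB2HSV).astype(int);P=cloud(c)
y=(h[...,0]>22)&(h[...,0]<34)&(h[...,1]>150)&(h[...,2]>120)&(P[...,2]>.12)&(P[...,0]>.66)
q=P[y];print('yellow',len(q),np.median(q,0) if len(q) else 0)
Ps=cloud(s);hs=cv2.cvtColor(s['pixels'],cv2.COLOR_RGB2HSV).astype(int)
y=(hs[...,0]>22)&(hs[...,0]<34)&(hs[...,1]>120)&(Ps[...,2]>.13)&(Ps[...,0]>.66);q=Ps[y];print('sc yellow',len(q),np.median(q,0) if len(q) else 0)
a=cv2.imread('pics/w11.png'); b=cv2.imread('pics/sc11.png')[215:315,235:365]
cv2.imwrite('pics/v11.png',np.hstack([cv2.resize(a,(410,300)),cv2.resize(b,(390,300),interpolation=cv2.INTER_CUBIC)]))
E
```

```text
clock: 13.4
ee_pos: [0.5133, 0.1042, 0.1086]
eef_rot: [-0.471, -0.527, -0.471, 0.528]
contact_force: [-0.4, 0.6, -0.9]
finger_gap: 0.0144
clock: 14.23
ee_pos: [0.5194, -0.0201, 0.1014]
eef_rot: [0.471, 0.527, 0.471, -0.527]
contact_force: [-0.5, -0.4, -1.3]
finger_gap: 0.014
[ 0.51942456 -0.01983585  0.10142884]
ring n 6364 centre (0.5951641798019409, -0.027498092502355576) r 0.034742869436740875 z 0.15861114634358092 [0.15539612 0.15981335] slope [0.00537092 0.00777291] rel tcp [ 0.07573962 -0.00766225]
ring n 136 centre (0.595787763595581, -0.029488427564501762) r 0.035327162593603134 z 0.1566845700603462 [0.15267148 0.15941515] slope [-0.01482221 -0.00406473] rel tcp [ 0.07632537 -0.00969484]
yellow 0 0
sc yellow 62 [0.68472561 0.0077608  0.15685728]
```

View pics/v11.png

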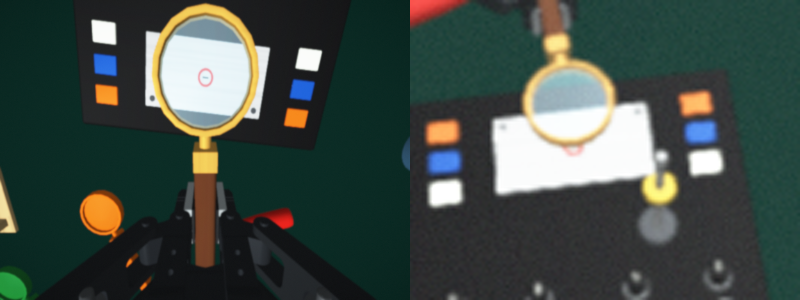

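The ring shows through the lens near its centre at (205,77) of the left panel, and the lens is clear of the gauge. In the same camera, ring top and disc top read nearly equal. Allowing for half-heights of 6 and 4 mm, the lens is about 2 mm low. I'll fit its centre more carefully.

```bash
python3 - <<'E'
from h import *
from scipy.optimize import least_squares
for t,ang in(('w11',70),('sc11',120)):
    c=load(t);P=cloud(c);h=cv2.cvtColor(c['pixels'],cv2.COLOR_RGB2HSV).astype(int)
    q=P[(h[...,0]>14)&(h[...,0]<32)&(h[...,1]>90)&(P[...,2]>.145)&(P[...,2]<.165)&(P[...,0]<.65)&(P[...,0]>.55)]
    C=np.array([.597,-.028])
    for _ in range(5):
        d=q[:,:2]-C; r=np.hypot(*d.T); a=np.degrees(np.arctan2(d[:,1],d[:,0]))
        k=(abs(a)<150)&(r<.038)&(r>.022)
        # outer/inner midline per angular bin
        b=(a//15).astype(int); M=[]
        for i in np.unique(b[k]):
            rr=r[k&(b==i)]; th=np.radians(i*15+7.5); R=np.median(rr); M.append(C+R*np.array([np.cos(th),np.sin(th)]))
        M=np.array(M); s=least_squares(lambda p:np.hypot(*(M-p[:2]).T)-p[2],[*C,.03]).x; C=s[:2]
    print(t,s,len(M))
for t in('w5','w6','w11'):
    c=load(t);P=cloud(c);h=cv2.cvtColor(c['pixels'],cv2.COLOR_RGB2HSV).astype(int)
    m=(np.hypot(P[...,0]-.598,P[...,1]+.028)<.014)&(h[...,1]>110)&((h[...,0]<8)|(h[...,0]>172))&(P[...,2]<.08);print(t,'spot',P[m].mean(0),m.sum())
tilt(load('sc11'))
E
```

```text
w11 [ 0.59806638 -0.02757228  0.02913236] 20
sc11 [ 0.60048595 -0.02800818  0.03026775] 19
w5 spot [ 0.59729729 -0.0276701   0.0748161 ] 275
w6 spot [ 0.59765237 -0.0284175   0.07478813] 28
w11 spot [nan nan nan] 0
plate fit [0.00277535 0.07280682] 426 top 0.06982113944573204<stdin>:18: RuntimeWarning: Mean of empty slice.
  ret = um.true_divide(
```

Laterally the lens is within about 2 mm, and the plate is flat. I'll raise it 2 mm, settle and check once more.

```bash
python3 -m handwheel '{"offset":[[-0.0003,0,0.0007],[-0.0006,0,0.0014],[-0.001,0,0.002],[-0.001,0,0.002],[-0.001,0,0.002],[-0.001,0,0.002],[-0.001,0,0.002],[-0.001,0,0.002],[-0.001,0,0.002],[-0.001,0,0.002]],"delta_rot":[[0,0,0],[0,0,0],[0,0,0],[0,0,0],[0,0,0],[0,0,0],[0,0,0],[0,0,0],[0,0,0],[0,0,0]]}'
python3 - <<'E'
from h import *
c=snap('wrist','w12');lens(c,.12,.185);tilt(snap('scene','sc12'))
s=arm.read_state();print(s['ee_pos'],s['finger_gap'],abs(s['qd']).max())
c=load('sc12');P=cloud(c);hs=cv2.cvtColor(c['pixels'],cv2.COLOR_RGB2HSV).astype(int)
y=(hs[...,0]>22)&(hs[...,0]<34)&(hs[...,1]>120)&(P[...,2]>.13)&(P[...,0]>.66);print('yellow',np.median(P[y],0))
arm.close_job()
E
```

```text
clock: 15.22
ee_pos: [0.5185, -0.0205, 0.1034]
eef_rot: [-0.471, -0.527, -0.471, 0.527]
contact_force: [0.6, -0.2, -0.9]
finger_gap: 0.0142
ring n 6365 centre (0.5941833257675171, -0.028172824531793594) r 0.034690972417593 z 0.16062248173866306 [0.15748216 0.16185836] slope [0.00610306 0.00776263] rel tcp [ 0.07570977 -0.00767542]
plate fit [0.00290994 0.07283494] 426 top 0.06982826260400826
[ 0.51847145 -0.0205067   0.10338181] 0.013890974384576591 0.0024632530517572633
yellow [0.6850765  0.00764901 0.15733636]
the job is handed in; nothing more can be done
```

I pressed the cover plate flat, then lifted the loupe by its handle. I handed the job in at about 15 s with the gripper still holding the lens over the red ring.

**Last checks**
- **Plate:** its tilt measures about 0.003 rad from depth.
- **Sideways:** the lens centre was about 1–3 mm from the ring in my careful fit. I then shifted it 1 mm closer without refitting.
- **Height:** the lens centre is at about 0.1546 m by the wrist camera. The yellow mark is at about 0.1548 m by the same camera and about 0.153 m by the scene camera.
- **Loupe:** it is level (slope under 0.01) and the arm is still. The finger gap is 14 mm on the handle.
- **Yellow mark:** its readings before and after agree to within a few millimetres.
- **Cup, screwdriver and jar:** I did not measure these again, but the path stayed clear of them.

**What disagreed**
- **Fingertip position:** the real fingertips were about 33 mm higher than the reported TCP. My first press, set from the TCP, therefore never reached the plate. I worked from camera depth after that.
- **Contact force:** the readout showed almost nothing while I was pressing, so I judged the press by the plate's tilt instead.
- **Simple circle fit:** it put the lens centre about 3–4 mm nearer the robot than the careful fit, because it included the loupe's neck. I did not rely on it.

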